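Close and latch the card trimmer

TASK

The card trimmer has been left with its blade arm up, which is not safe in a shop. With closed fingertips push the black grip of the arm down until the arm lies fully down along the bed, then swing the small latch at its side round by its thumb lever, as far as it goes, so that its nose locks over the arm. Only push: do not take hold of, force or lift anything, leave the loose things around as they lie, and take the hand away at the end.

Things in the scene. Friction and masses are not known exactly. Their poses are not given: they have to be found in the camera images.
- trimmer: Guillotine card trimmer, fixed on the worktop: white gridded bed 340 x 260 mm, its top 22 mm up, with a low fence along the far edge. Origin: centre of the bed at worktop height; own x runs from the front (robot side) to the far edge, y to the left, z up. The blade arm runs along x just outside the bed's right edge (y = -138 mm); the latch sits on an ear on that side.
- blade: Blade arm: steel bar 9 mm wide, level along the bed when down (hard stop; bar top then 39 mm above the worktop), raised 0.45 to 0.75 rad at the start. Origin on the bar's centre line 250 mm from the hinge, x along the bar to the hinge. Hinge axis: parallel to the trimmer's y through x = 150, y = -138, z = 32 mm in its frame. Friction keeps it where it is left; about 3 N down on the grip moves it.
- grip_top (a point): Middle of the top face of the arm's black plastic grip (92 mm long, 28 mm wide, 24 mm high). It moves with the arm: 361 mm from the hinge along the arm and 16 mm above the arm's centre line; 48 mm above the worktop when the arm is down.
- latch (a joint): Latch angle, rad, about a vertical axis: 0 = open, growing anticlockwise seen from above to 1.57 = closed (hard stop); starts at 0 to 0.4. Stiff (about 2 N on the lever), stays where left. It is an L of two arms on a hub: nose and thumb lever. The nose points along the trimmer's +x at 0 and to +y, across the top of the blade arm, at 1.57.
- latch_pivot (a point): Top of the latch's hub (26 mm diameter) on its axis, 53 mm above the worktop, 40 mm right of the blade arm. The nose is 48 mm long from the axis, 13 mm wide, underside 44 mm above the worktop: it passes 5 mm above the arm when that is fully down; otherwise the two block each other.
- thumb_knob (a point): Top centre of the upright black knob (17 mm diameter, 37 to 61 mm above the worktop) at the end of the thumb lever, 60 mm from the axis. The lever (flat bar 11 mm wide, 40 to 52 mm above the worktop) stands 115 degrees clockwise of the nose: to the right and a little to the robot when open. Free space beside and below it, but for a 12 mm high ear within 25 mm of the axis.
- chip_deck: Bystander: slim deck of colour chips 180 x 42 x 20 mm lying on the bed, origin under its centre.
- pot: Bystander: small round tester pot 49 mm wide, 60 mm tall, standing to the right of the trimmer's grip and latch; origin under its centre.
- pencil: Bystander: pencil, 170 mm long, 10 mm thick, lying at the left in front of the trimmer; origin under its centre.
- marker: Bystander: marker pen 136 mm long, 12 mm thick, lying left of the trimmer; origin under its centre.

How it is judged:
On the way, in this order (a step that is already met when the one before it is completed fails the run):
1. the blade arm is fully down while the latch is still open (angle between the x axis of blade and the x axis of trimmer, either way round below 0.02 rad and value of joint latch below 0.8 rad), for 0.2 s.
2. the latch is turned over the lowered arm (value of joint latch above 1.4 rad and angle between the x axis of blade and the x axis of trimmer, either way round below 0.03 rad), for 0.2 s.
At the end, for the whole second after the job is handed in: The blade arm is down (within 0.03 rad of its stop), the latch is turned to within 10 degrees of its closed stop with its nose over the arm, both are still, and the hand is clear (all of step 2 and velocity of joint latch between -0.05 and 0.05 rad/s and angular speed of blade below 0.05 rad/s); the robot touches nothing.
It fails at once if the blade arm is lifted farther up (angle between the x axis of blade and the x axis of trimmer, either way round above 0.85 rad).
It fails at once if the arm's grip is taken between the fingers (x of the grasp point in the frame of grip_top between -0.05 and 0.05 m and y of the grasp point in the frame of grip_top between -0.012 and 0.012 m and z of the grasp point in the frame of grip_top between -0.03 and 0.004 m).
It fails at once if the latch's knob is taken between the fingers (x of the grasp point in the frame of thumb_knob between -0.007 and 0.007 m and y of the grasp point in the frame of thumb_knob between -0.007 and 0.007 m and z of the grasp point in the frame of thumb_knob between -0.03 and 0.002 m).
It fails at once if the blade arm or the latch is forced (contact force between the fingers and blade above 80 N or contact force between the fingers and latch above 50 N).
It fails at once if a bystander is moved, lifted or knocked over (distance of any of chip_deck, pot, pencil, marker from where it was at the start of the episode above 0.015 m).
It also fails if it takes over 48 s, if anything falls off the work surface, if the arm or the gripper's body presses on something with over 40 N, if the wrist force passes 120 N, or if a joint passes its speed limit or range.

ROBOT

A 7-joint arm with a two-finger parallel gripper is mounted at the origin on a cart in front of the work surface, level with it; the furniture and walls round the work are solid. World frame = base frame: x ahead of the robot, y to its left, z up, the work surface at z = 0. Lengths are in m, angles in rad, forces in N, time in s.
With the tool pointing down it reaches from about 0.425 to 1.025 m from the base axis. Payload 9.4 kg.
Tool frame: the origin (TCP) lies on the centre line of the jaws, within the pads' length; the fingertips stand 25 mm ahead of it and the grasp point (between the pads) lies 6 mm ahead of it; z points along the fingers, y is the direction in which the jaws open and shut (so a half turn about z gives the same grasp; the last joint's range is limited). The gripper opens to 85 mm and grips with 20 to 120 N. Pads are 22 mm wide; open, the fingers measure 114 mm over their backs; the gripper's body (76 mm by 85 mm) begins 54 mm behind the grasp point. The pads swing forward as they close: fully open they stand 13 mm farther back than shut.
Start: joints at [1.238, 0.599, -0.003, 1.599, 0.002, 0.943, -0.08], TCP at [0.183, -0.701, 0.235] pointing down, gripper open.
Joint ranges: [-2.57, 2.57], [-0.35, 1.97], [-1.29, 1.29], [0.11, 2.56], [-1.05, 4.19], [0.11, 1.86], [-2.63, 2.63]. Speed limits (rad/s): [2.22, 2.22, 3.01, 3.01, 3.14, 3.14, 3.14].

INTERFACE

Orientations are given as a unit quaternion [x, y, z, w].
In Python, from cell import arm gives the robot as it stands.
- The arm moves only by the tool step_arm, never from a script. Its argument "increments" is a list of rows, each a list of 2 entries, a list of its own where there are three numbers: the shift along the tool's x, y, z in m, then the turn, a rotation vector about the tool's x, y, z in degrees. A call has 1 to 20 rows; each row is the pose to reach, as a shift and turn from the pose commanded when the call began, along the tool's axes at that moment; what a row does not reach only later rows make up. A row lasts 1/10 s, in which the tool goes at most 50 mm and 8.59 degrees, less where a joint would pass 70% of its speed; a pose out of reach is approached as far as the arm can. A call with a gripper value outside its range is refused whole. "gripper" is the opening, from 0 (shut) to 1 (fully open), set as the call begins (left out, the last holds). The fingers move at their own pace and stop on an object; "squeeze" is the grip in N (left out, the last holds). Time passes only in rows, so rows that repeat a pose let the fingers close. It gives the time, the measured TCP pose, the force and the opening at its end, in the units of the state.
- arm.sense(): the state, without advancing time (a new reading comes with each control period).
- arm.capture(name): name is "scene" or "top" or "wrist"; returns a dict with "pixels" (400x640x3 uint8, red, green, blue), "fx", "fy", "cx", "cy" (pixels), "k1" (the pictures are not rectified: a ray, as slopes to the right and down, at radius r is drawn at 1 + k1 r^2 times it, then the intrinsics apply), "xyz" and "rotation" of the camera in the world. Camera axes: x right, y down, z forward; pixel columns grow to the right and rows downward; lengths in m; the calibration is good to about 2 mm. A picture is of the moment at which its call begins. There is no depth.
- arm.job_done(): hands the job in, once; it reports no verdict.
Trained networks look in the newest picture that a camera, given by its name, has taken for a name from the list of things; names that differ only in an ending like _2 or _b are one class to them, and where a whole thing is asked for, a point or a joint stands for the part that bears it (a point fixed in the world has none). Each returns a list of dicts, best first, with "score" (0 to 1); they miss things now and then, are a little off and sometimes report something else, mostly with a low value. They report only what shows in the picture. A call takes as long as a camera call.
- arm.recognise(thing, camera): "centre" ([row, column] in pixels, amid what is visible of it).
- arm.cut_out(thing, camera): "pixels" (400x640 bool, what is visible of it) and "centre" ([row, column] in pixels, amid what is visible of it).
- arm.landmark_of(thing, camera): "centre" ([row, column] in pixels: a listed point, or the origin of a listed thing).
The state is a dict: "t": time; "joint_positions": joint angles; "dq": joint speeds; "joint_efforts": joint torques, N m; "position": TCP position; "tool_rot": TCP orientation; "force": force on the tool from outside, world axes, zero at the start; "torque": the same for the moment, N m; "width": finger opening in m.
Only numpy, scipy, OpenCV 4.12 (cv2) and the standard library are available. Lean on these libraries where they do the work, as an engineer would, in place of code of your own. Each camera call takes 0.05 s, during which the arm holds its last target. There are 200 camera calls.

## Working session

There is one attempt and no reset: what is moved stays moved. The work goes in short steps, Python scripts to look and compute and a tool call to move; the robot and the scene stay as the last step left them, time stands still between calls to the robot, and variables do not carry over. Pictures are saved under pics/ and viewed, about 8 in all and at most 12, crops included, and the job is handed in when it is done.

Besides the shell and the picture viewer there is one more tool, called after "Request:" by a JSON object that holds its "name" and its "arguments", one argument or row to a line. step_arm: Moves the arm, as the interface text tells. Its arguments: {"type":"object","properties":{"increments":{"type":"array","items":{"type":"array"}},"gripper":{"type":"number"},"squeeze":{"type":"number"}},"required":["increments"]}

```bash
mkdir -p pics
cat > h.py <<'E'
import numpy as np, cv2
from cell import arm
def cap(c,save=None):
    d=arm.capture(c)
    if save: cv2.imwrite('pics/'+save,cv2.cvtColor(d['pixels'],cv2.COLOR_RGB2BGR))
    return d
def ray(d,rc):
    u=np.array([(rc[1]-d['cx'])/d['fx'],(rc[0]-d['cy'])/d['fy']]); s=u.copy()
    for _ in range(20): s=u/(1+d['k1']*(s@s))
    R=np.array(d['rotation']); 
    v=R@np.array([s[0],s[1],1]); return np.array(d['xyz']),v/np.linalg.norm(v)
def atz(d,rc,z):
    o,v=ray(d,rc); return o+v*(z-o[2])/v[2]
def proj(d,p):
    R=np.array(d['rotation']); q=R.T@(np.array(p)-np.array(d['xyz'])); s=q[:2]/q[2]; s=s*(1+d['k1']*(s@s))
    return np.array([s[1]*d['fy']+d['cy'],s[0]*d['fx']+d['cx']])
def tri(rays):
    A=np.zeros((3,3));b=np.zeros(3)
    for o,v in rays:
        P=np.eye(3)-np.outer(v,v);A+=P;b+=P@o
    p=np.linalg.solve(A,b); return p,[np.linalg.norm((np.eye(3)-np.outer(v,v))@(p-o)) for o,v in rays]
E
python3 - <<'E'
from h import *
np.set_printoptions(precision=4,suppress=True)
s=arm.sense();print(s['t'],s['position'],s['tool_rot'],s['width'],s['force'])
D={c:cap(c,c+'0.png') for c in ['scene','top','wrist']}
for c,d in D.items(): print(c,d['xyz'],np.array(d['rotation'])[:,2],d['fx'],d['k1'])
for t in ['trimmer','blade','grip_top','latch_pivot','thumb_knob','pot','chip_deck','pencil','marker']:
    R=[]
    for c,d in D.items():
        l=arm.landmark_of(t,c)
        for k in l[:2]: print(t,c,np.round(k['centre'],1),round(k['score'],2))
        if l: R.append(ray(d,l[0]['centre']))
    if len(R)>1: print('   tri',*tri(R))
E
python3 -c "
import cv2,numpy as np
a=cv2.imread('pics/scene0.png');b=cv2.imread('pics/top0.png')
cv2.imwrite('pics/m.png',cv2.resize(np.vstack([a,b]),(480,600)))"
```

```text
0.0 [ 0.1833 -0.701   0.2345] [ 0.9918  0.1276 -0.0002 -0.0007] 0.08526322454912388 [-0.1909  0.5725 -0.4628]Traceback (most recent call last):
  File "<stdin>", line 5, in <module>
IndexError: too many indices for array: array is 1-dimensional, but 2 were indexed
```

View pics/top0.png

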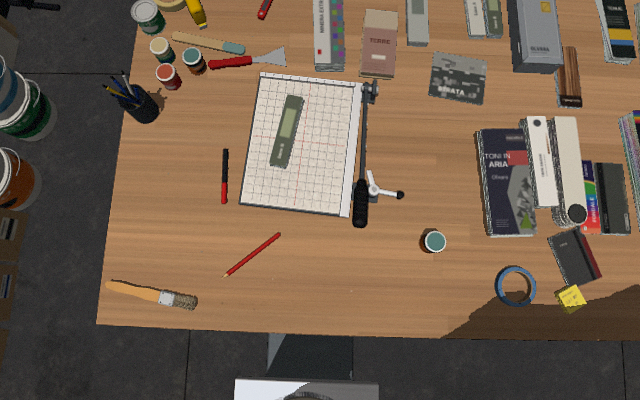

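View pics/scene0.png

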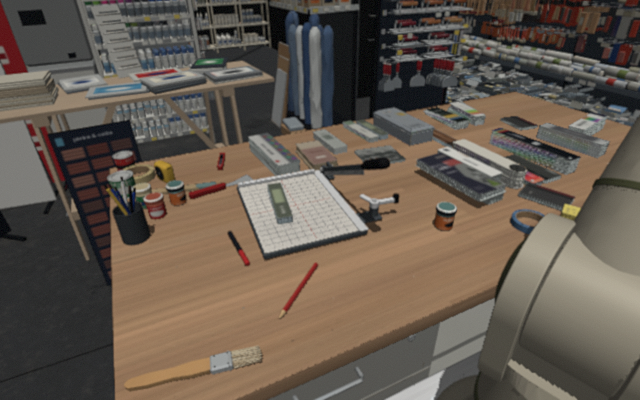

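The top view shows the bed around (300,145), the raised arm's grip at (361,203), the latch hub near (373,187), the knob at (400,195) and the pot at (433,241). In the scene view the arm is raised, with its grip at (375,164), and the latch is at (375,205).

```bash
sed -i "s/    if save/    from scipy.spatial.transform import Rotation as Ro\n    d['rotation']=Ro.from_quat(d['rotation']).as_matrix()\n    if save/" h.py
python3 - <<'E'
from h import *
np.set_printoptions(precision=4,suppress=True)
D={c:cap(c) for c in ['scene','top','wrist']}
for c,d in D.items(): print(c,d['xyz'],np.array(d['rotation'])[:,2],d['fx'],d['k1'])
for t in ['trimmer','blade','grip_top','latch_pivot','thumb_knob','pot','chip_deck','pencil','marker']:
    R=[]
    for c,d in D.items():
        l=arm.landmark_of(t,c)
        for k in l[:2]: print(t,c,np.round(k['centre'],1),round(k['score'],2),atz(d,k['centre'],{'trimmer':0,'latch_pivot':.053,'thumb_knob':.061}.get(t,0)))
        if l and c!='wrist': R.append(ray(d,l[0]['centre']))
    if len(R)>1: print('   tri',*tri(R))
d=D['top']
for rc in [(73,261),(82,362),(206,240),(217,350)]: print(atz(d,rc,.022))
E
```

```text
scene [-0.1188  0.3417  0.5659] [ 0.7704 -0.3605 -0.5259] 384.02194569851747 -0.016709236784381156
top [ 0.3839 -0.0111  0.9241] [ 0.1998  0.0081 -0.9798] 394.6459202199588 -0.0548475586274407
wrist [ 0.2541 -0.6826  0.3733] [-0.2786 -0.0728 -0.9576] 359.53938018160534 -0.04631254895200812
trimmer scene [211.3 293.8] 0.78 [0.6993 0.037  0.    ]
trimmer top [146.1 302.9] 0.66 [0.6908 0.0288 0.    ]
   tri [0.6932 0.0335 0.0015] [np.float64(0.005493729867190935), np.float64(0.005493729867191004)]
blade scene [166.3 355.5] 0.89 [ 0.8568 -0.2472  0.    ]
blade top [162.2 364.9] 0.98 [ 0.6551 -0.1236  0.    ]
   tri [ 0.6157 -0.1046  0.1389] [np.float64(0.0025139392060388485), np.float64(0.0025139392060388793)]
grip_top scene [161.7 376.9] 0.74 [ 0.8532 -0.328   0.    ]
grip_top top [203.5 361.3] 0.63 [ 0.5527 -0.1159  0.    ]
   tri [ 0.5162 -0.0945  0.1966] [np.float64(0.0010656469853789015), np.float64(0.0010656469853789446)]
latch_pivot scene [200.1 378.2] 0.8 [ 0.5721 -0.146   0.053 ]
latch_pivot top [188.2 372. ] 0.62 [ 0.579  -0.1337  0.053 ]
   tri [ 0.5746 -0.1392  0.0543] [np.fl
[... 548 characters left out ...]
2484713)]
chip_deck scene [206.  281.1] 0.84 [0.7403 0.058  0.    ]
chip_deck scene [228.7 445.1] 0.47 [ 0.4516 -0.2691  0.    ]
chip_deck top [126.9 287.3] 0.97 [0.7394 0.0695 0.    ]
   tri [0.7343 0.0647 0.0065] [np.float64(0.004740298770577726), np.float64(0.0047402987705778814)]
pencil scene [289.7 297.3] 0.71 [0.4232 0.1432 0.    ]
pencil top [253.1 251. ] 0.62 [0.4267 0.1389 0.    ]
pencil top [176.5 226.3] 0.39 [0.6078 0.2109 0.    ]
   tri [ 0.4274  0.1406 -0.0051] [np.float64(0.0009940379487097712), np.float64(0.0009940379487097877)]
marker top [175.4 225.9] 0.57 [0.6105 0.2121 0.    ]
[0.8721 0.1407 0.022 ]
[ 0.8559 -0.1123  0.022 ]
[0.5331 0.168  0.022 ]
[ 0.5162 -0.0877  0.022 ]
```

Request:
{"name": "step_arm", "arguments": {
  "increments": [
    [[0.422,-0.48,-0.065],[0,0,19]],
    [[0.422,-0.48,-0.065],[0,0,19]],
    [[0.422,-0.48,-0.065],[0,0,19]],
    [[0.422,-0.48,-0.065],[0,0,19]],
    [[0.422,-0.48,-0.065],[0,0,19]],
    [[0.422,-0.48,-0.065],[0,0,19]],
    [[0.422,-0.48,-0.065],[0,0,19]],
    [[0.422,-0.48,-0.065],[0,0,19]],
    [[0.422,-0.48,-0.065],[0,0,19]],
    [[0.422,-0.48,-0.065],[0,0,19]],
    [[0.422,-0.48,-0.065],[0,0,19]],
    [[0.422,-0.48,-0.065],[0,0,19]],
    [[0.422,-0.48,-0.065],[0,0,19]],
    [[0.422,-0.48,-0.065],[0,0,19]],
    [[0.422,-0.48,-0.065],[0,0,19]],
    [[0.422,-0.48,-0.065],[0,0,19]],
    [[0.422,-0.48,-0.065],[0,0,19]],
    [[0.422,-0.48,-0.065],[0,0,19]]
  ],
  "gripper": 0
}}

```text
t: 3.45
position: [0.4698, -0.1314, 0.3002]
tool_rot: [0.999, -0.039, -0.0, 0.0]
force: [-0.2, -0.2, -0.0]
width: -0.0001
```

Run:
```python
from h import *
np.set_printoptions(precision=4,suppress=True)
s=arm.sense();print(s['t'],s['position'],s['tool_rot'],s['width'],s['force'])
D={c:cap(c,c+'1.png') for c in ['wrist','top','scene']}
for t in ['grip_top','latch_pivot','thumb_knob','pot']:
    R=[]
    for c,d in D.items():
        l=arm.landmark_of(t,c)
        z={'latch_pivot':.053,'thumb_knob':.061,'grip_top':.19}.get(t,0)
        for k in l[:1]: print(t,c,np.round(k['centre'],1),round(k['score'],2),atz(d,k['centre'],z))
        if l and l[0]['score']>.4: R.append(ray(d,l[0]['centre']))
    if len(R)>1: print('   tri',*tri(R))
```

```text
3.45 [ 0.4698 -0.1314  0.3002] [ 0.9992 -0.039  -0.0001  0.0001] -7.561688948151708e-05 [-0.2458 -0.2284 -0.003 ]
grip_top wrist [207.9 114.5] 0.58 [0.4754 0.019  0.19  ]
grip_top top [202.2 356.8] 0.89 [ 0.5202 -0.0858  0.19  ]
grip_top scene [160.5 376.6] 0.68 [ 0.5324 -0.1059  0.19  ]
   tri [ 0.4927 -0.0577  0.2469] [np.float64(0.0348977527833305), np.float64(0.027512404912801904), np.float64(0.030872947240844287)]
latch_pivot wrist [ 62.3 316.6] 0.9 [ 0.5742 -0.1374  0.053 ]
latch_pivot top [187.4 370.1] 0.47 [ 0.5807 -0.1294  0.053 ]
latch_pivot scene [203.1 377.5] 0.54 [ 0.5607 -0.1365  0.053 ]
   tri [ 0.5761 -0.1372  0.0455] [np.float64(0.001311268585309674), np.float64(0.00926504162644938), np.float64(0.008267056956081549)]
thumb_knob wrist [ 64.5 373.8] 0.98 [ 0.5672 -0.1938  0.061 ]
thumb_knob top [144.9 297.8] 0.59 [0.673  0.0379 0.061 ]
thumb_knob scene [192.5 397.8] 0.71 [ 0.5697 -0.2039  0.061 ]
   tri [ 0.561  -0.0965  0.1596] [np.float64(0.08149801705662346), np.float64(0.14774499360594903), np.float64(0.0926134783017875)]
pot wrist [152.1 435.7] 0.66 [ 0.4642 -0.2754  0.    ]
pot scene [228.7 446.1] 0.81 [ 0.4505 -0.2713  0.    ]
   tri [ 0.4612 -0.2804 -0.0104] [np.float64(0.001902293740636733), np.float64(0.0019022937406367982)]
```

View pics/wrist1.png

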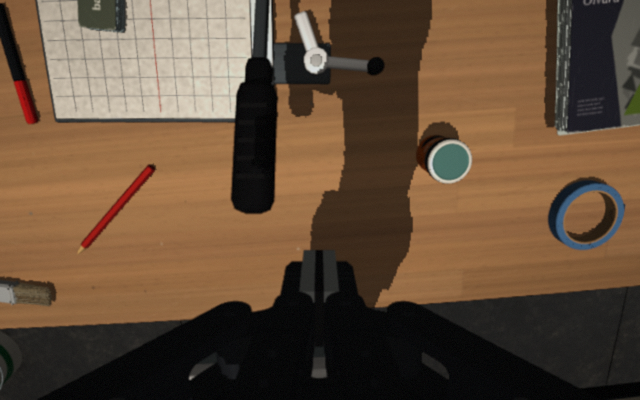

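Wrist view: the grip runs from (60,260) to (210,253), centred near (140,256). The hub is at (60,316), the knob at (66,375) and the pot at (160,449). The detected "grip_top" at (208,114) is plainly wrong. I'll use the hand-read point instead.

Run:
```python
from h import *
np.set_printoptions(precision=4,suppress=True)
d=cap('wrist')
for z in (.185,.197,.21): print(z,atz(d,(140,256),z),atz(d,(210,253),z-.0),atz(d,(75,259),z-.03))
print(atz(d,(60,316),.053),atz(d,(66,375),.061), atz(d,(160,449),.06))
def P(th,a=.361,h=.016,yaw=-.075,c=(.694,.027)):
    x=.150-a*np.cos(th)+h*np.sin(th); z=.032+a*np.sin(th)+h*np.cos(th); y=-.138
    return np.array([c[0]+np.cos(yaw)*x-np.sin(yaw)*y,c[1]+np.sin(yaw)*x+np.cos(yaw)*y,z])
for th in np.arange(0,.76,.05): p=P(th);print(round(th,2),p,proj(d,p),proj(d,P(th,.407)))
```

```text
0.185 [ 0.5159 -0.0895  0.185 ] [ 0.4648 -0.0809  0.185 ] [ 0.5608 -0.0922  0.155 ]
0.197 [ 0.5172 -0.0917  0.197 ] [ 0.4685 -0.0835  0.197 ] [ 0.56  -0.094  0.167]
0.21 [ 0.5186 -0.094   0.21  ] [ 0.4725 -0.0863  0.21  ] [ 0.5592 -0.096   0.18  ]
[ 0.577  -0.1355  0.053 ] [ 0.5665 -0.1935  0.061 ] [ 0.4662 -0.2697  0.06  ]
0.0 [ 0.4733 -0.0948  0.048 ] [163.3648 286.3674] [203.3796 287.402 ]
0.05 [ 0.4745 -0.0949  0.066 ] [165.3443 284.8605] [207.6878 285.8086]
0.1 [ 0.4766 -0.0951  0.084 ] [166.6172 283.1893] [211.4922 284.0248]
0.15 [ 0.4797 -0.0953  0.1018] [167.0712 281.3306] [214.7013 282.0198]
0.2 [ 0.4836 -0.0956  0.1194] [166.5698 279.2565] [217.2005 279.7558]
0.25 [ 0.4884 -0.0959  0.1368] [164.9455 276.9335] [218.8448 277.1859]
0.3 [ 0.494  -0.0964  0.154 ] [161.9918 274.3214] [219.4489 274.2514]
0.35 [ 0.5005 -0.0969  0.1708] [157.4524 271.3708] [218.7733 270.8779]
0.4 [ 0.5079 -0.0974  0.1873] [151.0065 268.0215] [216.5055 266.9698]
0.45 [ 0.516  -0.098   0.2034] [142.2494 264.1989] [212.2304 262.4026]
0.5 [ 0.525  -0.0987  0.2191] [130.6658 259.8104] [205.3885 257.0113]
0.55 [ 0.5347 -0.0994  0.2343] [115.5944 254.74  ] [195.2109 250.5729]
0.6 [ 0.5451 -0.1002  0.249 ] [ 96.1784 248.8419] [180.6178 242.7806]
0.65 [ 0.5563 -0.101   0.2632] [ 71.3009 241.9328] [160.056  233.2023]
0.7 [ 0.5682 -0.1019  0.2768] [ 39.5003 233.784 ] [131.2308 221.2163]
0.75 [ 0.5807 -0.1029  0.2898] [ -1.1272 224.1177] [ 90.6578 205.911 ]
```

Request:
{"name": "step_arm", "arguments": {
  "increments": [
    [[0.042,-0.041,0.0],[0,0,0]],
    [[0.042,-0.041,0.02],[0,0,0]],
    [[0.042,-0.041,0.05],[0,0,0]],
    [[0.042,-0.041,0.06],[0,0,0]],
    [[0.042,-0.041,0.07],[0,0,0]],
    [[0.038,-0.041,0.08],[0,0,0]],
    [[0.034,-0.041,0.09],[0,0,0]],
    [[0.03,-0.041,0.1],[0,0,0]],
    [[0.026,-0.041,0.11],[0,0,0]],
    [[0.022,-0.041,0.12],[0,0,0]]
  ]
}}

```text
t: 5.25
position: [0.4949, -0.0911, 0.1798]
tool_rot: [0.999, -0.038, 0.0, 0.0]
force: [0.2, 0.6, 1.6]
width: 0.0005
```

Run:
```python
from h import *
np.set_printoptions(precision=4,suppress=True)
s=arm.sense();print(s['t'],s['position'],s['tool_rot'],s['force'])
D={c:cap(c) for c in ['scene','top','wrist']}
a=D['wrist']['pixels'];b=D['scene']['pixels'][120:270,270:510]
cv2.imwrite('pics/c2.png',cv2.cvtColor(np.vstack([cv2.resize(a[:,100:540],(440,400))[0:250],cv2.resize(b,(440,275))]),cv2.COLOR_RGB2BGR))
```

```text
5.25 [ 0.4949 -0.0911  0.1798] [ 0.9993 -0.038   0.0002  0.    ] [0.1522 0.5952 1.6127]
```

View pics/c2.png

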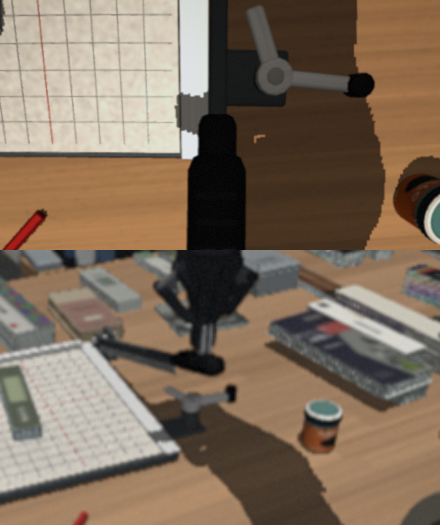

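Contact is good: the fingertips stand on the grip and the arm is partway down. I'll keep pushing.

Request:
{"name": "step_arm", "arguments": {
  "increments": [
    [[-0.003,0,0.01],[0,0,0]],
    [[-0.006,0,0.02],[0,0,0]],
    [[-0.009,0,0.03],[0,0,0]],
    [[-0.012,0,0.04],[0,0,0]],
    [[-0.014,0,0.05],[0,0,0]],
    [[-0.016,0,0.06],[0,0,0]],
    [[-0.018,0,0.07],[0,0,0]],
    [[-0.019,0,0.08],[0,0,0]],
    [[-0.02,0,0.09],[0,0,0]],
    [[-0.021,0,0.095],[0,0,0]],
    [[-0.021,0,0.1],[0,0,0]],
    [[-0.021,0,0.1],[0,0,0]]
  ]
}}

```text
t: 6.6
position: [0.4742, -0.0894, 0.0797]
tool_rot: [0.999, -0.038, -0.0, -0.0]
force: [-0.2, -0.1, -0.1]
width: -0.0002
```

Request:
{"name": "step_arm", "arguments": {
  "increments": [
    [[0,0,0.002],[0,0,0]],
    [[0,0,0.004],[0,0,0]],
    [[0,0,0.004],[0,0,0]]
  ]
}}

```text
t: 6.9
position: [0.4744, -0.0894, 0.0763]
tool_rot: [0.999, -0.038, 0.0, -0.0]
force: [-0.2, 0.4, -0.7]
width: -0.0
```

Request:
{"name": "step_arm", "arguments": {
  "increments": [
    [[0,0,0.001],[0,0,0]],
    [[0,0,0.002],[0,0,0]],
    [[0,0,0.002],[0,0,0]]
  ]
}}

```text
t: 7.2
position: [0.4743, -0.0894, 0.0742]
tool_rot: [0.999, -0.038, -0.0, 0.0]
force: [-0.5, 0.1, 1.2]
width: -0.0002
```

Request:
{"name": "step_arm", "arguments": {
  "increments": [
    [[0,0,0.001],[0,0,0]],
    [[0,0,0.0015],[0,0,0]],
    [[0,0,0.0015],[0,0,0]]
  ]
}}

```text
t: 7.5
position: [0.4743, -0.0895, 0.0727]
tool_rot: [0.999, -0.038, -0.0, 0.0]
force: [-0.3, 0.7, 1.2]
width: -0.0
```

Request:
{"name": "step_arm", "arguments": {
  "increments": [
    [[0,0,0.0005],[0,0,0]],
    [[0,0,0.001],[0,0,0]],
    [[0,0,0.001],[0,0,0]]
  ]
}}

```text
t: 7.8
position: [0.4743, -0.0895, 0.0717]
tool_rot: [0.999, -0.038, -0.0, 0.0]
force: [-0.7, -0.9, 0.2]
width: -0.0
```

Request:
{"name": "step_arm", "arguments": {
  "increments": [
    [[0,0,0.0005],[0,0,0]],
    [[0,0,0.001],[0,0,0]],
    [[0,0,0.001],[0,0,0]]
  ]
}}

```text
t: 8.1
position: [0.4744, -0.0894, 0.0707]
tool_rot: [0.999, -0.038, -0.0, -0.0]
force: [-0.6, 0.0, 0.9]
width: 0.0005
```

Run:
```python
from h import *
D={c:cap(c) for c in ['scene','wrist','top']}
a=D['wrist']['pixels'];b=D['scene']['pixels'][140:260,290:450]
cv2.imwrite('pics/c3.png',cv2.cvtColor(np.vstack([a[0:260],cv2.resize(b,(440,330),interpolation=2)[:,:],][1:]+[]),cv2.COLOR_RGB2BGR)) if 0 else cv2.imwrite('pics/c3.png',cv2.cvtColor(np.hstack([cv2.resize(b,(400,300),interpolation=2),cv2.resize(a[0:300,140:540],(400,300))]),cv2.COLOR_RGB2BGR))
print(arm.sense()['force'],arm.sense()['joint_efforts'])
```

```text
[-0.74868321  0.04898804 -0.43503466] [ 9.33079486e-03 -5.99504220e+01  1.02304906e+00 -8.50010902e+00
  3.88558794e-03  1.64494675e-02 -1.11473753e-04]
```

View pics/c3.png

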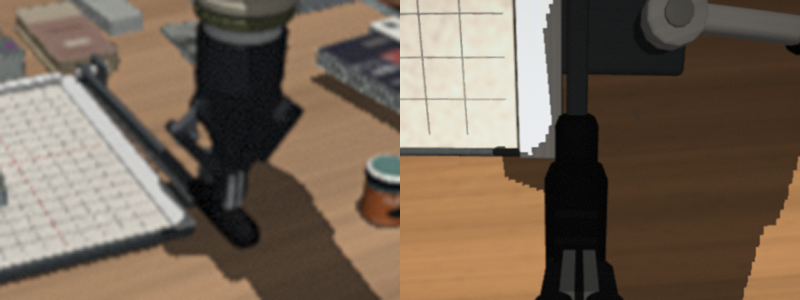

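The arm looks nearly level and the fingers are still centred on the grip. There is no stop force yet, so I'll go on in millimetre steps.

Request:
{"name": "step_arm", "arguments": {
  "increments": [
    [[0,0,0.0005],[0,0,0]],
    [[0,0,0.001],[0,0,0]],
    [[0,0,0.001],[0,0,0]]
  ]
}}

```text
t: 8.55
position: [0.4745, -0.0894, 0.0697]
tool_rot: [0.999, -0.038, 0.0, -0.0]
force: [0.0, -0.5, 0.7]
width: -0.0001
```

Request:
{"name": "step_arm", "arguments": {
  "increments": [
    [[0,0,0.0005],[0,0,0]],
    [[0,0,0.001],[0,0,0]],
    [[0,0,0.001],[0,0,0]]
  ]
}}

```text
t: 8.85
position: [0.4744, -0.0895, 0.0687]
tool_rot: [0.999, -0.038, 0.0, 0.0]
force: [-0.1, 1.4, 1.8]
width: -0.0002
```

Request:
{"name": "step_arm", "arguments": {
  "increments": [
    [[0,0,0.0005],[0,0,0]],
    [[0,0,0.001],[0,0,0]],
    [[0,0,0.001],[0,0,0]]
  ]
}}

```text
t: 9.15
position: [0.4743, -0.0895, 0.0677]
tool_rot: [0.999, -0.038, -0.0, 0.0]
force: [-0.2, -0.5, 0.4]
width: -0.0001
```

Request:
{"name": "step_arm", "arguments": {
  "increments": [
    [[0,0,0.001],[0,0,0]],
    [[0,0,0.002],[0,0,0]],
    [[0,0,0.002],[0,0,0]]
  ]
}}

```text
t: 9.45
position: [0.4742, -0.0894, 0.0656]
tool_rot: [0.999, -0.038, -0.0, -0.0]
force: [-0.0, 0.1, 0.5]
width: -0.0001
```

Request:
{"name": "step_arm", "arguments": {
  "increments": [
    [[0,0,0.001],[0,0,0]],
    [[0,0,0.002],[0,0,0]],
    [[0,0,0.002],[0,0,0]]
  ]
}}

```text
t: 9.75
position: [0.4742, -0.0894, 0.0636]
tool_rot: [0.999, -0.038, -0.0, 0.0]
force: [-0.1, 0.5, -0.1]
width: -0.0001
```

Run:
```python
from h import *
D={c:cap(c) for c in ['scene','wrist','top']}
np.set_printoptions(precision=4,suppress=True)
for c,d in D.items():
  for t in ['grip_top','blade','latch_pivot','thumb_knob']:
    l=arm.landmark_of(t,c)
    for k in l[:1]: print(t,c,np.round(k['centre'],1),round(k['score'],2),atz(d,k['centre'],{'grip_top':.048,'blade':.032,'latch_pivot':.053,'thumb_knob':.061}[t]))
s=arm.sense();p=s['position']-np.array([0,0,.025])
for c,d in D.items(): print(c,'tip px',proj(d,p))
a=D['wrist']['pixels'];b=D['scene']['pixels'][170:245,325:425];t=D['top']['pixels'][150:250,310:410]
f=lambda x,w,h:cv2.resize(x,(w,h),interpolation=2)
im=np.hstack([f(b,400,300),f(t,400,300)]); im=np.vstack([im,f(a[0:240],800,300)])
cv2.imwrite('pics/c4.png',cv2.cvtColor(im,cv2.COLOR_RGB2BGR))
```

```text
grip_top scene [224.1 381.6] 0.75 [ 0.4848 -0.0989  0.048 ]
blade scene [208.  356.8] 0.79 [ 0.5929 -0.096   0.032 ]
latch_pivot scene [202.9 375.2] 0.55 [ 0.5642 -0.1319  0.053 ]
grip_top wrist [ 10.3 424.1] 0.32 [ 0.5762 -0.1385  0.048 ]
latch_pivot wrist [  6.6 423.7] 0.79 [ 0.5766 -0.137   0.053 ]
thumb_knob wrist [ 21.2 586.7] 0.83 [ 0.5671 -0.1956  0.061 ]
scene tip px [230.7418 380.4329]
wrist tip px [248.8074 318.7576]
top tip px [234.4273 351.1236]
```

View pics/c4.png

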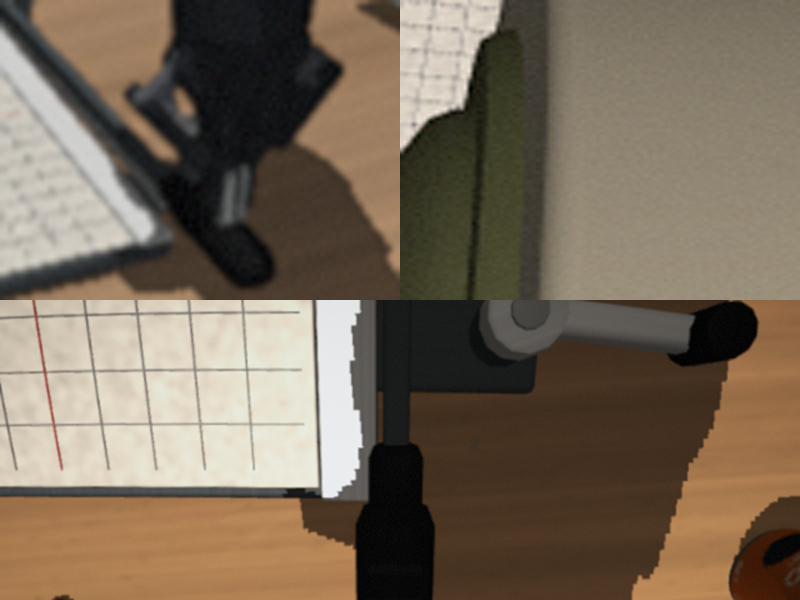

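The fingers still appear centred on the grip. The grip's width in the wrist view, about 61 px at row 216, puts its top near 46 mm. That means the arm is about down, yet no force shows. I need a closer look at the tips.

Run:
```python
from h import *
D={c:cap(c) for c in ['wrist','scene']}
a=D['wrist']['pixels'][150:350,220:420];b=D['scene']['pixels'][190:250,345:405]
f=lambda x:cv2.convertScaleAbs(cv2.resize(x,(400,400),interpolation=2),alpha=2.2,beta=20)
im=np.hstack([f(a),f(b)])
cv2.imwrite('pics/c5.png',cv2.cvtColor(im,cv2.COLOR_RGB2BGR))
```

```text
(no output)
```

View pics/c5.png

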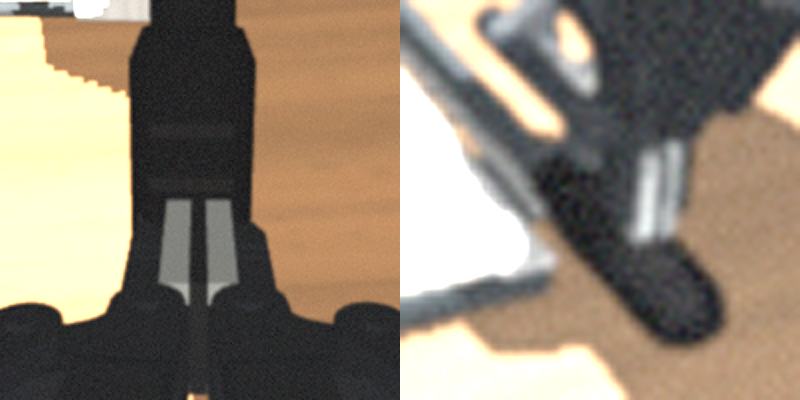

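Request:
{"name": "step_arm", "arguments": {
  "increments": [
    [[0,0,0.001],[0,0,0]],
    [[0,0,0.001],[0,0,0]],
    [[0,0,0.001],[0,0,0]]
  ]
}}

```text
t: 10.9
position: [0.4743, -0.0895, 0.0627]
tool_rot: [0.999, -0.038, -0.0, 0.0]
force: [-0.4, 0.1, -0.5]
width: -0.0
```

Request:
{"name": "step_arm", "arguments": {
  "increments": [
    [[0,0,0.001],[0,0,0]],
    [[0,0,0.001],[0,0,0]],
    [[0,0,0.001],[0,0,0]]
  ]
}}

```text
t: 11.2
position: [0.4743, -0.0894, 0.0617]
tool_rot: [0.999, -0.038, -0.0, 0.0]
force: [-0.5, 0.3, -0.3]
width: 0.0
```

```bash
cat > m.py <<'E'
from h import *
def P(th,a=.361,h=.016,w=0,yaw=-.078,c=(.694,.031)):
    x=.150-a*np.cos(th)+h*np.sin(th); z=.032+a*np.sin(th)+h*np.cos(th); y=-.138+w
    return np.array([c[0]+np.cos(yaw)*x-np.sin(yaw)*y,c[1]+np.sin(yaw)*x+np.cos(yaw)*y,z])
E
python3 - <<'E'
from m import *
np.set_printoptions(precision=1,suppress=True)
D={c:cap(c) for c in ['wrist','scene']}
for th in (0,.02,.04,.06,.08,.1):
    print(th,'S end',proj(D['scene'],P(th,.407,-.008)),proj(D['scene'],P(th,.407,.016)),'W top a=.33',proj(D['wrist'],P(th,.33,.016,.014)),proj(D['wrist'],P(th,.33,.016,-.014)),'bar',proj(D['wrist'],P(th,.25,.007,.0045)),proj(D['wrist'],P(th,.25,.007,-.0045)))
im=D['scene']['pixels'].copy()
f=lambda x,w,h:cv2.resize(x,(w,h),interpolation=2)
v=f(im[160:260,320:420],800,800)[160:760]
for th,col in ((0,(255,0,0)),(.05,(0,255,0)),(.1,(0,0,255))):
    q=[proj(D['scene'],P(th,a,h,.014)) for a,h in ((.315,.016),(.407,.016),(.407,-.008),(.315,-.008))]
    cv2.polylines(v,[np.array([[(c-320+.5)*8,(r-160+.5)*8-160] for r,c in q],np.int32)],True,col,1)
cv2.imwrite('pics/c6.png',cv2.cvtColor(cv2.convertScaleAbs(v,alpha=1.8,beta=20),cv2.COLOR_RGB2BGR))
for t in ['trimmer','latch_pivot','thumb_knob']:
    print(t,[ (c,np.round(k['centre'],1),round(k['score'],2)) for c in D for k in arm.landmark_of(t,c)[:1]])
E
```

```text
0 S end [247.5 390.6] [239.  391.5] W top a=.33 [197.2 288.9] [197.4 352.6] bar [  1.7 310.4] [  1.8 332.6]
0.02 S end [244.7 390.9] [235.9 391.7] W top a=.33 [200.6 287.7] [200.8 354. ] bar [ -1.9 310.1] [ -1.8 333. ]
0.04 S end [241.7 391.2] [232.8 391.9] W top a=.33 [204.  286.3] [204.2 355.6] bar [ -6.1 309.8] [ -6.  333.6]
0.06 S end [238.7 391.4] [229.6 392. ] W top a=.33 [207.4 284.8] [207.5 357.3] bar [-10.9 309.5] [-10.8 334.1]
0.08 S end [235.7 391.6] [226.3 392.1] W top a=.33 [210.7 283.2] [210.9 359.2] bar [-16.4 309.1] [-16.3 334.7]
0.1 S end [232.5 391.8] [223.  392.1] W top a=.33 [214.  281.3] [214.2 361.3] bar [-22.6 308.8] [-22.5 335.4]
trimmer [('scene', array([211.6, 296.6]), 0.87)]
latch_pivot [('wrist', array([  7.4, 425.3]), 0.88), ('scene', array([200. , 377.9]), 0.49)]
thumb_knob [('wrist', array([ 20.4, 590.9]), 0.85)]
```

View pics/c6.png

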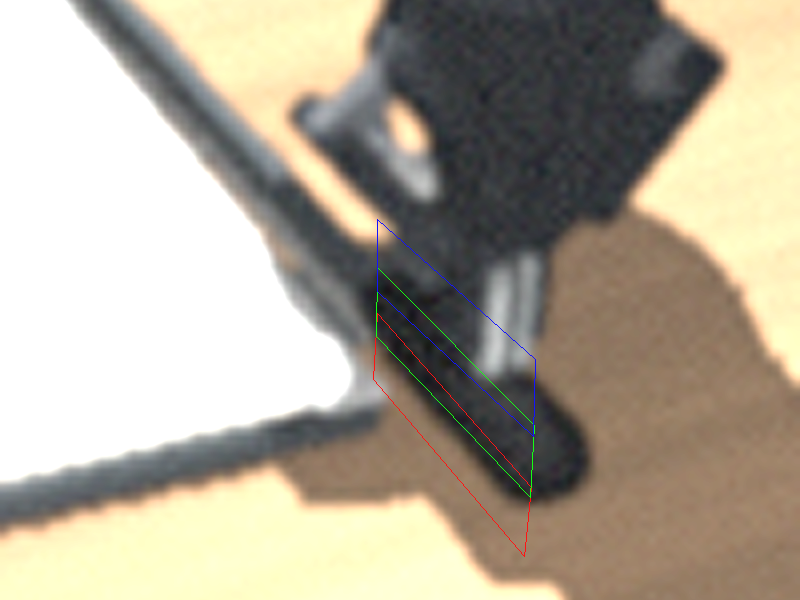

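Run:
```python
from m import *
np.set_printoptions(precision=4,suppress=True)
D={c:cap(c) for c in ['wrist','scene','top']}
def T(x,y,z,yaw=-.078,c=(.694,.031)): return np.array([c[0]+np.cos(yaw)*x-np.sin(yaw)*y,c[1]+np.sin(yaw)*x+np.cos(yaw)*y,z])
for x,y in ((-.17,-.13),(-.17,.13),(.17,.13),(.17,-.13)):
    p=T(x,y,.022); print(x,y,p,*[proj(D[c],p) for c in ('scene','top')])
# intersection of scene tip pixel with vertical line of finger
s=arm.sense();p=s['position'];print(p,s['joint_positions'])
for z in (.037,.048,.06,.07): print(z,proj(D['scene'],[p[0],p[1],z]), proj(D['wrist'],[p[0],p[1],z]))
g=cv2.imread('pics/scene0.png')[150:270,220:400]
v=cv2.resize(g,(800,533),interpolation=2); k=800/180
for x,y in ((-.17,-.13),(-.17,.13),(.17,.13),(.17,-.13)):
    r,c=proj(D['scene'],T(x,y,.022)); cv2.circle(v,(int((c-220+.5)*k),int((r-150+.5)*k)),3,(0,0,255),1)
for q in ([.577,-.1365,.053],[.567,-.194,.061]):
    r,c=proj(D['scene'],q); cv2.circle(v,(int((c-220+.5)*k),int((r-150+.5)*k)),3,(255,0,255),1)
t=cv2.imread('pics/top0.png')
t2=cv2.resize(t[60:240,230:450],(800,654),interpolation=2)[:]
for x,y in ((-.17,-.13),(-.17,.13),(.17,.13),(.17,-.13)):
    r,c=proj(D['top'],T(x,y,.022)); cv2.circle(t2,(int((c-230+.5)*800/220),int((r-60+.5)*800/220)),3,(0,0,255),1)
cv2.imwrite('pics/c7.png',np.vstack([cv2.resize(v,(400,267)),cv2.resize(t2,(400,327))]))
```

```text
-0.17 -0.13 [ 0.5144 -0.0854  0.022 ] [228.1362 369.3477] [217.7427 348.9734]
-0.17 0.13 [0.5346 0.1739 0.022 ] [254.6096 264.4784] [205.2552 237.5577]
0.17 0.13 [0.8736 0.1474 0.022 ] [185.4742 235.6486] [ 72.3758 258.3805]
0.17 -0.13 [ 0.8534 -0.1119  0.022 ] [169.4438 318.6791] [ 82.9467 361.7938]
[ 0.4743 -0.0895  0.0618] [ 0.0959  0.6109 -0.0389  2.2817  0.0902  0.2503 -1.6699]
0.037 [231.3624 380.3758] [248.8968 318.7577]
0.048 [227.4972 380.686 ] [258.6391 318.7654]
0.06 [223.2223 381.0288] [270.7579 318.7749]
0.07 [219.6124 381.3181] [282.2967 318.7839]
```

View pics/c7.png

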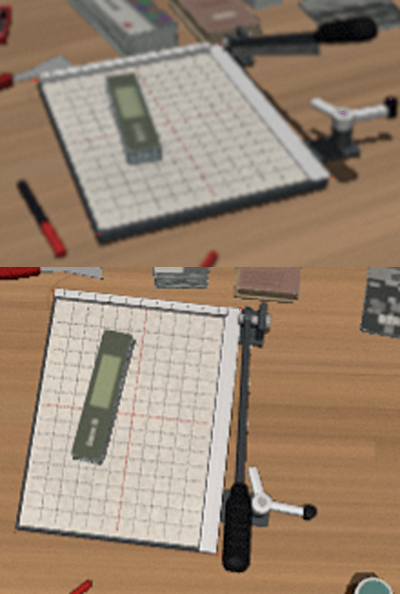

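The scene and wrist views disagree about how far down the arm is. I'll lift the hand straight up and aside so every camera sees the arm clear.

Request:
{"name": "step_arm", "arguments": {
  "increments": [
    [[0,0,-0.04],[0,0,0]],
    [[0,0,-0.09],[0,0,0]],
    [[0,0.03,-0.14],[0,0,0]],
    [[0,0.08,-0.16],[0,0,0]],
    [[0,0.13,-0.16],[0,0,0]],
    [[0,0.16,-0.16],[0,0,0]],
    [[0,0.16,-0.16],[0,0,0]],
    [[0,0.16,-0.16],[0,0,0]]
  ]
}}

```text
t: 12.55
position: [0.4617, -0.2497, 0.2216]
tool_rot: [0.999, -0.039, -0.0, -0.0]
force: [-0.2, 0.4, -0.7]
width: 0.0002
```

Run:
```python
from m import *
np.set_printoptions(precision=4,suppress=True)
s=arm.sense();print(s['t'],s['position'],s['force'])
D={c:cap(c,c+'8.png') for c in ['wrist','scene','top']}
for t in ['grip_top','blade','latch_pivot','thumb_knob','pot']:
    R=[]
    for c,d in D.items():
        l=arm.landmark_of(t,c)
        z={'latch_pivot':.053,'thumb_knob':.061,'grip_top':.048,'blade':.032}.get(t,0)
        for k in l[:1]: print(t,c,np.round(k['centre'],1),round(k['score'],2),atz(d,k['centre'],z))
        if l and l[0]['score']>.4: R.append(ray(d,l[0]['centre']))
    if len(R)>1: print('   tri',*tri(R))
f=lambda x,w,h:cv2.resize(x,(w,h),interpolation=2)
W=800
def draw(c,box,size):
    r0,r1,c0,c1=box;d=D[c];v=f(d['pixels'][r0:r1,c0:c1],*size);kx=size[0]/(c1-c0);ky=size[1]/(r1-r0)
    v=cv2.convertScaleAbs(v,alpha=1.5,beta=15)
    for th,col in ((0,(255,0,0)),(.05,(0,255,0))):
        q=[proj(d,P(th,a,.016,w)) for a,w in ((.315,.014),(.407,.014),(.407,-.014),(.315,-.014))]
        cv2.polylines(v,[np.array([[(x-c0+.5)*kx,(r-r0+.5)*ky] for r,x in q],np.int32)],True,col,1)
    return v
im=np.hstack([draw('scene',(160,260,320,420),(400,400)),draw('top',(150,250,310,410),(400,400))])
cv2.imwrite('pics/c8.png',cv2.cvtColor(im,cv2.COLOR_RGB2BGR))
```

```text
12.55 [ 0.4617 -0.2497  0.2216] [-0.223   0.4002 -0.7203]
grip_top wrist [181.1 133.1] 0.93 [ 0.4738 -0.0827  0.048 ]
grip_top scene [227.2 380.8] 0.7 [ 0.4752 -0.0903  0.048 ]
grip_top top [232.9 353. ] 0.68 [ 0.4769 -0.0928  0.048 ]
   tri [ 0.4748 -0.089   0.0521] [np.float64(0.0035667013722661105), np.float64(0.00281726197255899), np.float64(0.0037595374878160322)]
blade wrist [ 52.  129.1] 0.69 [ 0.5839 -0.095   0.032 ]
blade scene [203.7 359. ] 0.88 [ 0.6082 -0.1117  0.032 ]
blade top [188.4 357.8] 0.7 [ 0.5821 -0.1038  0.032 ]
   tri [ 0.5818 -0.1005  0.0478] [np.float64(0.0019513640239717518), np.float64(0.004833471914914103), np.float64(0.003493483709257413)]
latch_pivot wrist [ 53.3 169.1] 0.79 [ 0.5766 -0.1378  0.053 ]
latch_pivot scene [202.3 375.1] 0.81 [ 0.5667 -0.1332  0.053 ]
latch_pivot top [190.2 375.4] 0.62 [ 0.5747 -0.1415  0.053 ]
   tri [ 0.5758 -0.1392  0.0485] [np.float64(0.0031384541439783945), np.float64(0.0018562369775223834), np.float64(0.0029556128637812677)]
thumb_knob wrist [ 59.4 239.6] 0.67 [ 0.5661 -0.1957  0.061 ]
thumb_knob scene [291.6 301.2] 0.73 [0.3572 0.1601 0.061 ]
thumb_knob top [194.9 399. ] 0.72 [ 0.564  -0.1932  0.061 ]
   tri [ 0.6297 -0.1145 -0.2472] [np.float64(0.03619793083917911), np.float64(0.16206304027452692), np.float64(0.1408539492279943)]
pot wrist [164.4 341.5] 0.73 [ 0.4648 -0.2731  0.    ]
pot scene [228.3 442.3] 0.58 [ 0.4561 -0.2641  0.    ]
pot top [190.  370.7] 0.72 [ 0.5864 -0.1381  0.    ]
   tri [ 0.4999 -0.2207  0.0213] [np.float64(0.059306181336301465), np.float64(0.06384861986675504), np.float64(0.11825558944111327)]
```

View pics/c8.png

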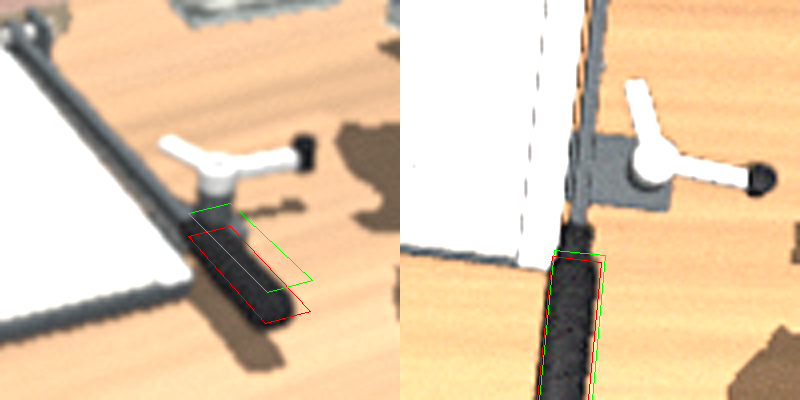

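Run:
```python
from m import *
from scipy.optimize import least_squares
np.set_printoptions(precision=4,suppress=True)
D={c:cap(c) for c in ['wrist','scene','top']}
M={}
for c in D:
    l=arm.cut_out('blade',c); m=l[0]['pixels']; M[c]=m; print(c,l[0]['score'],m.sum(),[ (np.where(m.any(1))[0][[0,-1]]),np.where(m.any(0))[0][[0,-1]]])
np.savez('masks.npz',**M)
def boxpts(th,yo,xo):
    o=[]
    for a0,a1,w,h0,h1 in ((.315,.407,.014,-.008,.016),(0,.315,.0045,-.007,.007)):
        o.append([P(th,a,h,s,c=(.694+xo,.031+yo)) for a in (a0,a1) for h in (h0,h1) for s in (-w,w)])
    return o
def render(d,th,yo,xo):
    m=np.zeros((400,640),np.uint8)
    for b in boxpts(th,yo,xo):
        q=np.array([proj(d,p)[::-1] for p in b],np.float32)
        cv2.fillConvexPoly(m,cv2.convexHull(q).astype(np.int32),1)
    return m>0
for c in ['wrist','scene','top']:
  out=[]
  for th in (0,.01,.02,.03,.04,.05,.06,.08):
    best=0
    for yo in (-.008,-.004,0,.004,.008):
      for xo in (-.006,0,.006):
        r=render(D[c],th,yo,xo); i=(r&M[c]).sum()/(r|M[c]).sum()
        if i>best: best=i;bp=(yo,xo)
    out.append((th,round(best,3),bp))
  print(c,*out,sep='\n ')
print('joint')
for th in (0,.01,.02,.03,.04,.05,.06,.08):
    b=max((sum((render(D[c],th,yo,xo)&M[c]).sum()/(render(D[c],th,yo,xo)|M[c]).sum() for c in D),yo,xo) for yo in (-.004,0,.004) for xo in (-.005,0,.005)); print(th,b)
```

```text
wrist 0.66 5789 [array([  0, 227]), array([116, 161])]
scene 0.88 742 [array([166, 241]), array([322, 391])]
top 0.79 1039 [array([ 81, 254]), array([344, 368])]
wrist
 (0, np.float64(0.79), (0.004, 0.006))
 (0.01, np.float64(0.82), (0.004, 0.006))
 (0.02, np.float64(0.802), (0.004, 0.006))
 (0.03, np.float64(0.785), (0, 0.006))
 (0.04, np.float64(0.784), (0, 0.006))
 (0.05, np.float64(0.769), (0, 0.006))
 (0.06, np.float64(0.743), (-0.004, 0.006))
 (0.08, np.float64(0.721), (-0.004, 0.006))
scene
 (0, np.float64(0.671), (0, 0.006))
 (0.01, np.float64(0.683), (0.004, 0.006))
 (0.02, np.float64(0.693), (0.004, 0.006))
 (0.03, np.float64(0.672), (0.004, 0.006))
 (0.04, np.float64(0.675), (0.008, -0.006))
 (0.05, np.float64(0.692), (0.008, 0))
 (0.06, np.float64(0.669), (0.008, 0))
 (0.08, np.float64(0.56), (0.008, -0.006))
top
 (0, np.float64(0.733), (-0.004, 0.006))
 (0.01, np.float64(0.721), (-0.004, 0.006))
 (0.02, np.float64(0.709), (-0.004, 0.006))
 (0.03, np.float64(0.716), (0, 0))
 (0.04, np.float64(0.729), (0, 0))
 (0.05, np.float64(0.707), (0, 0))
 (0.06, np.float64(0.709), (0, 0))
 (0.08, np.float64(0.702), (0, 0))
joint
0 (np.float64(1.997833747164096), 0, 0.005)
0.01 (np.float64(2.0361423279507367), 0, 0.005)
0.02 (np.float64(2.0841276246111926), 0, 0.005)
0.03 (np.float64(2.0865467390040404), 0, 0.005)
0.04 (np.float64(2.0724244234392044), 0, 0.005)
0.05 (np.float64(1.9875889056886558), 0, 0.005)
0.06 (np.float64(1.8913623930410894), 0, 0)
0.08 (np.float64(1.6020784135799393), 0, -0.005)
```

View pics/wrist8.png

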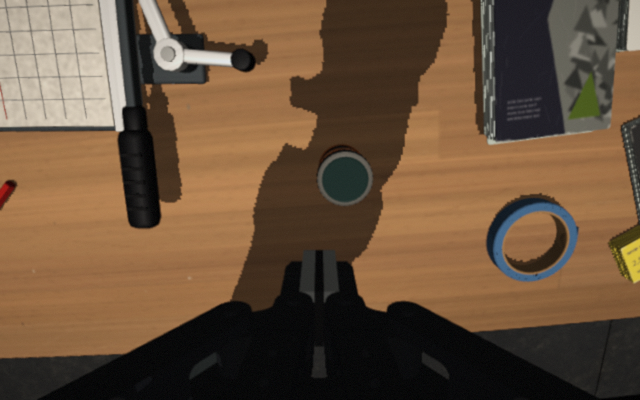

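The wrist view shows the arm clear of everything: grip (110–225, 140), hub (52,168), knob (60,243), pot (178,345). The silhouette fit gives an arm angle of about 0.025 rad, nearly down but not at the stop. I'll check where the fingertips really are by differencing scene images, with no new picture viewed.

Run:
```python
from m import *
np.set_printoptions(precision=1,suppress=True)
d=cap('scene'); p=arm.sense()['position']
a=cv2.imread('pics/scene0.png').astype(int);b=cv2.cvtColor(d['pixels'],cv2.COLOR_RGB2BGR).astype(int)
for off in (0,.005,.013,.025): 
    print(off,[proj(d,[p[0]+dx,p[1]+dy,p[2]-off]) for dx,dy in ((0,0),(-.011,.0145),(.011,.0145),(-.011,-.0145),(.011,-.0145))])
r,c=proj(d,[p[0],p[1],p[2]-.025]).astype(int)
m=(np.abs(a-b).max(2)>30)
for y in range(r-14,r+10): print(y,''.join('#' if v else '.' for v in m[y,c-22:c+23]), c-22 if y==r else '')
```

```text
0 [array([146.5, 450.1]), array([149.5, 448.4]), array([145.9, 441.5]), array([147. , 458.7]), array([143.5, 451.7])]
0.005 [array([148.6, 449.7]), array([151.7, 448. ]), array([148. , 441.2]), array([149.1, 458.3]), array([145.6, 451.3])]
0.013 [array([151.9, 449.1]), array([155. , 447.5]), array([151.3, 440.7]), array([152.5, 457.7]), array([148.9, 450.8])]
0.025 [array([156.8, 448.3]), array([160. , 446.6]), array([156.3, 439.9]), array([157.4, 456.8]), array([153.7, 449.9])]
142 ..................######...#####............. 
143 ..................####...#..####............. 
144 ..................######.##.#.##............. 
145 ..................######....#................ 
146 ...................######...#................ 
147 ...................#########................. 
148 ....................########................. 
149 .....................#######................. 
150 ............................................. 
151 ............................................. 
152 ............................................. 
153 ............................................. 
154 ............................................. 
155 ............................................. 
156 ............................................. 426
157 ............................................. 
158 ............................................. 
159 ............................................. 
160 ............................................. 
161 ............................................. 
162 ............................................. 
163 ............................................. 
164 ............................................. 
165 .............................................
```

By two cameras, and by where contact happened, the shut fingertips reach only about 5 mm beyond the TCP, not 25 mm. The grip is therefore still about 9 mm above its stop. I'll push it the rest of the way with the finger 16 mm off the grip's centre line, so the grasp point can't fall in the forbidden zone.

Request:
{"name": "step_arm", "arguments": {
  "increments": [
    [[0,-0.05,0],[0,0,0]],
    [[0,-0.1,0],[0,0,0]],
    [[-0.003,-0.15,0],[0,0,0]],
    [[-0.006,-0.178,0.03],[0,0,0]],
    [[-0.006,-0.178,0.07],[0,0,0]],
    [[-0.006,-0.178,0.11],[0,0,0]],
    [[-0.006,-0.178,0.14],[0,0,0]],
    [[-0.006,-0.178,0.15],[0,0,0]],
    [[-0.006,-0.178,0.155],[0,0,0]],
    [[-0.006,-0.178,0.158],[0,0,0]],
    [[-0.006,-0.178,0.158],[0,0,0]]
  ]
}}

```text
t: 14.9
position: [0.4703, -0.0712, 0.0646]
tool_rot: [0.999, -0.038, 0.001, 0.0]
force: [-0.5, -0.5, 0.6]
width: -0.0003
```

Request:
{"name": "step_arm", "arguments": {
  "increments": [
    [[0,0,0.001],[0,0,0]],
    [[0,0,0.002],[0,0,0]],
    [[0,0,0.003],[0,0,0]],
    [[0,0,0.003],[0,0,0]]
  ]
}}

```text
t: 15.3
position: [0.47, -0.0711, 0.061]
tool_rot: [0.999, -0.038, 0.0, 0.0]
force: [-0.1, -0.9, 1.4]
width: -0.0004
```

Request:
{"name": "step_arm", "arguments": {
  "increments": [
    [[0,0,0.001],[0,0,0]],
    [[0,0,0.002],[0,0,0]],
    [[0,0,0.002],[0,0,0]]
  ]
}}

```text
t: 15.6
position: [0.4698, -0.0711, 0.0587]
tool_rot: [0.999, -0.038, 0.0, 0.0]
force: [1.0, 0.4, 1.1]
width: -0.0002
```

Request:
{"name": "step_arm", "arguments": {
  "increments": [
    [[0,0,0.001],[0,0,0]],
    [[0,0,0.002],[0,0,0]],
    [[0,0,0.002],[0,0,0]]
  ]
}}

```text
t: 15.9
position: [0.4697, -0.071, 0.0566]
tool_rot: [0.999, -0.038, -0.0, -0.0]
force: [0.0, -0.3, 0.2]
width: 0.0001
```

Request:
{"name": "step_arm", "arguments": {
  "increments": [
    [[0,0,0.001],[0,0,0]],
    [[0,0,0.002],[0,0,0]],
    [[0,0,0.002],[0,0,0]]
  ]
}}

```text
t: 16.2
position: [0.4695, -0.071, 0.0546]
tool_rot: [0.999, -0.038, -0.0, -0.0]
force: [-0.2, 0.7, -0.8]
width: 0.0001
```

Request:
{"name": "step_arm", "arguments": {
  "increments": [
    [[0,0,0.001],[0,0,0]],
    [[0,0,0.002],[0,0,0]],
    [[0,0,0.002],[0,0,0]]
  ]
}}

```text
t: 16.5
position: [0.4695, -0.071, 0.0526]
tool_rot: [0.999, -0.038, -0.0, 0.0]
force: [0.4, -0.1, -0.6]
width: 0.0001
```

Run:
```python
from m import *
d=cap('scene','s9.png')
w=cap('wrist','w9.png')
fs=[]
for _ in range(3): cap('scene'); fs.append(arm.sense()['force'])
print(np.mean(fs,0))
for c in('scene',):
    l=arm.cut_out('blade',c); m=l[0]['pixels']; print(l[0]['score'],m.sum(),np.where(m.any(1))[0][[0,-1]],np.where(m.any(0))[0][[0,-1]])
```

```text
[-0.00999517 -0.32410155  0.22142641]
0.65 548 [164 245] [320 392]
```

The arm follows the hand: its lower edge in the scene view went from row 241 to 245, where 247.5 is predicted for fully down. A little more.

Request:
{"name": "step_arm", "arguments": {
  "increments": [
    [[0,0,0.001],[0,0,0]],
    [[0,0,0.002],[0,0,0]],
    [[0,0,0.002],[0,0,0]]
  ]
}}

```text
t: 17.1
position: [0.4698, -0.0711, 0.0516]
tool_rot: [0.999, -0.038, 0.0, 0.0]
force: [-2.0, 0.5, 18.2]
width: 0.0002
```

Request:
{"name": "step_arm", "arguments": {
  "increments": [
    [[0,0,0.001],[0,0,0]],
    [[0,0,0.0015],[0,0,0]],
    [[0,0,0.0015],[0,0,0]]
  ]
}}

```text
t: 17.4
position: [0.4698, -0.0712, 0.0511]
tool_rot: [0.999, -0.038, 0.001, 0.0]
force: [-5.0, 0.4, 36.7]
width: 0.0
```

Request:
{"name": "step_arm", "arguments": {
  "increments": [
    [[0,0,0.001],[0,0,0]],
    [[0,0,0.0015],[0,0,0]],
    [[0,0,0.0015],[0,0,0]]
  ]
}}

```text
t: 17.7
position: [0.4699, -0.0713, 0.0507]
tool_rot: [0.999, -0.038, 0.001, 0.0]
force: [-7.3, 1.3, 56.2]
width: -0.0003
```

The stop is reached: the force rises from 18 to 56 N over less than 1 mm. Now I'll lift off, go to the robot side of the knob, and check the clear arm.

Request:
{"name": "step_arm", "arguments": {
  "increments": [
    [[0,0,-0.03],[0,0,0]],
    [[0,0,-0.07],[0,0,0]],
    [[0.02,0.04,-0.08],[0,0,0]],
    [[0.045,0.08,-0.08],[0,0,0]],
    [[0.066,0.111,-0.08],[0,0,0]],
    [[0.066,0.111,-0.08],[0,0,0]],
    [[0.066,0.111,-0.08],[0,0,0]]
  ]
}}

```text
t: 18.4
position: [0.5268, -0.1873, 0.1274]
tool_rot: [0.999, -0.039, -0.0, -0.0]
force: [-0.4, 0.1, -0.2]
width: -0.0
```

Run:
```python
from m import *
np.set_printoptions(precision=4,suppress=True)
s=arm.sense();print(s['t'],s['position'],s['tool_rot'],s['joint_positions'])
D={c:cap(c,c+'10.png') for c in ['wrist','scene']}
l=arm.cut_out('blade','scene'); m=l[0]['pixels']; print(l[0]['score'],np.where(m.any(1))[0][[0,-1]])
z={'latch_pivot':.053,'thumb_knob':.061,'grip_top':.048}
for c in D:
  for t in z:
    for k in arm.landmark_of(t,c)[:1]: print(c,t,round(k['score'],2),atz(D[c],k['centre'],z[t]))
```

```text
18.4 [ 0.5268 -0.1873  0.1274] [ 0.9992 -0.0388 -0.0003 -0.0001] [ 0.3172  0.5521 -0.1105  2.0707  0.1155  0.525  -1.5255]
0.67 [193 207]
wrist latch_pivot 0.94 [ 0.5751 -0.1371  0.053 ]
wrist thumb_knob 0.69 [ 0.567  -0.1941  0.061 ]
wrist grip_top 0.77 [ 0.4754 -0.0919  0.048 ]
scene latch_pivot 0.57 [ 0.5693 -0.1304  0.053 ]
scene thumb_knob 0.51 [ 0.5686 -0.1918  0.061 ]
scene grip_top 0.9 [ 0.4618 -0.0874  0.048 ]
```

Request:
{"name": "step_arm", "arguments": {
  "increments": [
    [[0,0,0.03],[0,0,0]],
    [[0,0,0.06],[0,0,0]],
    [[0,0,0.078],[0,0,0]],
    [[0,0,0.083],[0,0,0]],
    [[0,0,0.083],[0,0,0]]
  ]
}}

```text
t: 19.35
position: [0.5269, -0.1865, 0.0443]
tool_rot: [0.999, -0.038, -0.001, -0.0]
force: [1.1, -0.2, 0.9]
width: -0.0004
```

```bash
cat > wp.py <<'E'
from m import *
np.set_printoptions(precision=4,suppress=True)
s=arm.sense();p=s['position'];q=s['tool_rot'];yaw=2*np.arctan2(q[1],q[0]);print(s['t'],p,np.degrees(yaw),s['force'])
X=np.array([np.cos(yaw),np.sin(yaw)]);Y=np.array([np.sin(yaw),-np.cos(yaw)])
pv=np.array([.576,-.1373])
for deg in range(-104,-22,6):
  for d in (.0195,):
    f=np.radians(deg);w=pv+.060*np.array([np.cos(f),np.sin(f)])-d*np.array([-np.sin(f),np.cos(f)])
    print(deg,w,'tool',np.array([(w-p[:2])@X,(w-p[:2])@Y]),'turn',-(deg+90-np.degrees(yaw)))
E
python3 wp.py
```

```text
19.35 [ 0.5269 -0.1865  0.0443] -4.325390899905399 [ 1.0948 -0.1996  0.8916]
-104 [ 0.5426 -0.1908] tool [0.016  0.0031] turn 9.674609100094601
-98 [ 0.5483 -0.194 ] tool [0.022  0.0059] turn 3.6746091000946013
-92 [ 0.5544 -0.1966] tool [0.0282 0.008 ] turn -2.3253908999053987
-86 [ 0.5607 -0.1985] tool [0.0347 0.0095] turn -8.325390899905399
-80 [ 0.5672 -0.1998] tool [0.0412 0.0102] turn -14.325390899905399
-74 [ 0.5738 -0.2004] tool [0.0478 0.0103] turn -20.3253908999054
-68 [ 0.5804 -0.2002] tool [0.0544 0.0097] turn -26.3253908999054
-62 [ 0.587  -0.1994] tool [0.0609 0.0084] turn -32.3253908999054
-56 [ 0.5934 -0.1979] tool [0.0672 0.0064] turn -38.3253908999054
-50 [ 0.5996 -0.1958] tool [0.0733 0.0038] turn -44.3253908999054
-44 [ 0.6056 -0.193 ] tool [0.079  0.0006] turn -50.3253908999054
-38 [ 0.6113 -0.1896] tool [ 0.0844 -0.0032] turn -56.3253908999054
-32 [ 0.6165 -0.1856] tool [ 0.0894 -0.0076] turn -62.3253908999054
-26 [ 0.6214 -0.1811] tool [ 0.0939 -0.0125] turn -68.3253908999054
```

Request:
{"name": "step_arm", "arguments": {
  "increments": [
    [[0.01,0.003,0],[0,0,2]],
    [[0.016,0.005,0],[0,0,2]],
    [[0.022,0.006,0],[0,0,2]],
    [[0.025,0.007,0],[0,0,0]],
    [[0.028,0.008,0],[0,0,-2]],
    [[0.0315,0.009,0],[0,0,-5]],
    [[0.035,0.0095,0],[0,0,-8]],
    [[0.038,0.01,0],[0,0,-11]],
    [[0.041,0.01,0],[0,0,-14]],
    [[0.0445,0.01,0],[0,0,-17]],
    [[0.048,0.01,0],[0,0,-20]],
    [[0.048,0.01,0],[0,0,-20]]
  ]
}}

```text
t: 20.55
position: [0.5745, -0.2006, 0.0448]
tool_rot: [0.991, 0.137, 0.0, -0.0]
force: [-0.5, 0.7, 0.8]
width: -0.0001
```

```bash
python3 - <<'E'
from m import *
np.set_printoptions(precision=4,suppress=True)
D={c:cap(c) for c in ['wrist','scene','top']}
z={'latch_pivot':.053,'thumb_knob':.061}
for c in D:
  for t in z:
    for k in arm.landmark_of(t,c)[:1]: print(c,t,round(k['score'],2),np.round(k['centre']),atz(D[c],k['centre'],z[t]))
a=D['wrist']['pixels'][0:400,120:520];b=D['scene']['pixels'][160:260,330:430]
f=lambda x:cv2.convertScaleAbs(cv2.resize(x,(400,400),interpolation=2),alpha=1.8,beta=15)
cv2.imwrite('pics/c11.png',cv2.cvtColor(np.hstack([f(a),f(b)]),cv2.COLOR_RGB2BGR))
E
python3 wp.py | head -1
```

```text
wrist latch_pivot 0.94 [238. 165.] [ 0.5766 -0.1371  0.053 ]
wrist thumb_knob 0.83 [245. 316.] [ 0.5935 -0.1941  0.061 ]
scene latch_pivot 0.47 [202. 376.] [ 0.5663 -0.1362  0.053 ]
scene thumb_knob 0.8 [188. 388.] [ 0.5989 -0.1931  0.061 ]
top latch_pivot 0.58 [189. 373.] [ 0.578  -0.1362  0.053 ]
21.0 [ 0.5742 -0.2002  0.0448] 15.655436223383878 [ 0.9992  0.9749 -0.651 ]
```

The knob tracks as planned, with the lever at −73°. I'll continue.

```bash
python3 wp.py | tail -10
```

```text
-80 [ 0.5672 -0.1998] tool [-0.0066 -0.0023] turn 5.655436223383878
-74 [ 0.5738 -0.2004] tool [-0.0005 -0.    ] turn -0.3445637766161216
-68 [ 0.5804 -0.2002] tool [0.0059 0.0017] turn -6.344563776616122
-62 [ 0.587  -0.1994] tool [0.0125 0.0027] turn -12.344563776616122
-56 [ 0.5934 -0.1979] tool [0.0191 0.003 ] turn -18.34456377661612
-50 [ 0.5996 -0.1958] tool [0.0257 0.0026] turn -24.34456377661612
-44 [ 0.6056 -0.193 ] tool [0.0322 0.0015] turn -30.34456377661612
-38 [ 0.6113 -0.1896] tool [ 0.0385 -0.0002] turn -36.34456377661612
-32 [ 0.6165 -0.1856] tool [ 0.0447 -0.0026] turn -42.34456377661612
-26 [ 0.6214 -0.1811] tool [ 0.0506 -0.0057] turn -48.34456377661612
```

Request:
{"name": "step_arm", "arguments": {
  "increments": [
    [[0.003,0.001,0],[0,0,-3]],
    [[0.006,0.0017,0],[0,0,-6]],
    [[0.009,0.0022,0],[0,0,-9]],
    [[0.0125,0.0027,0],[0,0,-12]],
    [[0.016,0.003,0],[0,0,-15]],
    [[0.019,0.003,0],[0,0,-18]],
    [[0.0225,0.003,0],[0,0,-21]],
    [[0.0257,0.0026,0],[0,0,-24]],
    [[0.029,0.002,0],[0,0,-27]],
    [[0.032,0.0015,0],[0,0,-30]],
    [[0.0355,0.0008,0],[0,0,-33]],
    [[0.0385,0,0],[0,0,-36]],
    [[0.0405,-0.001,0],[0,0,-38]],
    [[0.0405,-0.001,0],[0,0,-38]]
  ]
}}

```text
t: 22.4
position: [0.6131, -0.1885, 0.0447]
tool_rot: [0.892, 0.451, 0.0, 0.0]
force: [-0.1, -0.5, 0.2]
width: -0.0
```

```bash
python3 - <<'E'
from m import *
np.set_printoptions(precision=4,suppress=True)
D={c:cap(c) for c in ['wrist','scene']}
z={'latch_pivot':.053,'thumb_knob':.061}
for c in D:
  for t in z:
    for k in arm.landmark_of(t,c)[:1]: print(c,t,round(k['score'],2),np.round(k['centre']),atz(D[c],k['centre'],z[t]))
E
python3 wp.py |sed -n '1p;11,20p'
```

```text
wrist latch_pivot 0.62 [239. 168.] [ 0.5764 -0.1378  0.053 ]
wrist thumb_knob 0.93 [248. 319.] [ 0.6243 -0.1731  0.061 ]
scene latch_pivot 0.78 [202. 376.] [ 0.5657 -0.1352  0.053 ]
scene thumb_knob 0.6 [188. 374.] [ 0.6158 -0.1605  0.061 ]
22.7 [ 0.6128 -0.1883  0.0447] 53.63899554551518 [-0.581   0.5239  0.3809]
-50 [ 0.5996 -0.1958] tool [-0.0139 -0.0062] turn 13.63899554551518
-44 [ 0.6056 -0.193 ] tool [-0.0081 -0.003 ] turn 7.638995545515179
-38 [ 0.6113 -0.1896] tool [-0.002  -0.0005] turn 1.6389955455151792
-32 [ 0.6165 -0.1856] tool [0.0043 0.0014] turn -4.361004454484821
-26 [ 0.6214 -0.1811] tool [0.0108 0.0026] turn -10.36100445448482
```

Request:
{"name": "step_arm", "arguments": {
  "increments": [
    [[0.002,0.0006,0],[0,0,-2]],
    [[0.004,0.0012,0],[0,0,-4]],
    [[0.005,0.0014,0],[0,0,-5]],
    [[0.005,0.0014,0],[0,0,-5]]
  ]
}}

```text
t: 23.1
position: [0.6172, -0.185, 0.0447]
tool_rot: [0.872, 0.49, 0.0, -0.0]
force: [-0.1, -1.0, 0.6]
width: 0.0001
```

Request:
{"name": "step_arm", "arguments": {
  "increments": [
    [[0.001,0,0],[0,0,-1]],
    [[0.0015,0,0],[0,0,-1]],
    [[0.0015,0,0],[0,0,-1]]
  ]
}}

```text
t: 23.4
position: [0.618, -0.184, 0.0448]
tool_rot: [0.868, 0.497, 0.0, 0.0]
force: [0.3, -1.4, 0.3]
width: -0.0
```

Request:
{"name": "step_arm", "arguments": {
  "increments": [
    [[0.001,0,0],[0,0,0]],
    [[0.001,0,0],[0,0,0]]
  ]
}}

```text
t: 23.6
position: [0.6184, -0.1832, 0.0448]
tool_rot: [0.868, 0.497, -0.0, 0.0]
force: [1.1, -1.9, -0.2]
width: 0.0003
```

Request:
{"name": "step_arm", "arguments": {
  "increments": [
    [[0.001,0,0],[0,0,0]],
    [[0.001,0,0],[0,0,0]]
  ]
}}

```text
t: 23.8
position: [0.6185, -0.183, 0.0447]
tool_rot: [0.868, 0.497, -0.001, 0.0]
force: [0.8, -4.9, 1.3]
width: 0.0001
```

Request:
{"name": "step_arm", "arguments": {
  "increments": [
    [[0.001,0,0],[0,0,0]],
    [[0.001,0,0],[0,0,0]]
  ]
}}

```text
t: 24.0
position: [0.6187, -0.1828, 0.0447]
tool_rot: [0.868, 0.497, -0.001, 0.0]
force: [-2.3, -6.4, 1.6]
width: 0.0001
```

Request:
{"name": "step_arm", "arguments": {
  "increments": [
    [[0.001,0,0],[0,0,0]],
    [[0.0015,0,0],[0,0,0]],
    [[0.0015,0,0],[0,0,0]]
  ]
}}

```text
t: 24.3
position: [0.6187, -0.1827, 0.0447]
tool_rot: [0.868, 0.497, -0.002, 0.001]
force: [-4.2, -9.5, 3.0]
width: -0.0
```

Request:
{"name": "step_arm", "arguments": {
  "increments": [
    [[-0.015,0,0],[0,0,0]],
    [[-0.04,0,0],[0,0,0]],
    [[-0.04,0,-0.05],[0,0,0]],
    [[-0.04,0,-0.1],[0,0,0]],
    [[-0.04,0,-0.15],[0,0,0]],
    [[-0.04,0,-0.15],[0,0,0]],
    [[-0.04,0,-0.15],[0,0,0]]
  ]
}}

```text
t: 25.0
position: [0.6002, -0.2146, 0.1962]
tool_rot: [0.867, 0.497, 0.001, 0.001]
force: [-1.2, 0.1, -1.0]
width: -0.0003
```

Run:
```python
from m import *
np.set_printoptions(precision=4,suppress=True)
s=arm.sense();print(s['t'],s['position'])
D={c:cap(c) for c in ['wrist','scene','top']}
z={'latch_pivot':.053,'thumb_knob':.061,'grip_top':.048,'pot':0,'pencil':0,'chip_deck':.022}
for t in z:
  for c in D:
    for k in arm.landmark_of(t,c)[:1]: print(c,t,round(k['score'],2),np.round(k['centre']),atz(D[c],k['centre'],z[t]))
a=D['wrist']['pixels'];b=D['scene']['pixels'][150:260,320:440]
f=lambda x,w,h:cv2.convertScaleAbs(cv2.resize(x,(w,h),interpolation=2),alpha=1.5,beta=10)
cv2.imwrite('pics/c12.png',cv2.cvtColor(np.hstack([f(a[:,100:540],418,380),f(b,382,380)]),cv2.COLOR_RGB2BGR))
```

```text
25.0 [ 0.6002 -0.2146  0.1962]
wrist latch_pivot 0.86 [119. 245.] [ 0.5793 -0.138   0.053 ]
scene latch_pivot 0.49 [202. 375.] [ 0.5668 -0.1342  0.053 ]
top latch_pivot 0.64 [236. 353.] [ 0.4687 -0.0924  0.053 ]
wrist thumb_knob 0.55 [120. 317.] [ 0.6273 -0.1666  0.061 ]
scene thumb_knob 0.65 [186. 372.] [ 0.6311 -0.1649  0.061 ]
top thumb_knob 0.72 [167. 384.] [ 0.6272 -0.1592  0.061 ]
scene grip_top 0.74 [230. 380.] [ 0.4685 -0.0837  0.048 ]
top grip_top 0.23 [168. 385.] [ 0.63  -0.164  0.048]
wrist pot 0.75 [285. 232.] [ 0.4627 -0.2709  0.    ]
scene pot 0.67 [228. 445.] [ 0.4524 -0.2695  0.    ]
top pot 0.59 [244. 430.] [ 0.4612 -0.2787  0.    ]
scene pencil 0.53 [292. 300.] [0.4155 0.1398 0.    ]
top pencil 0.76 [253. 249.] [0.427  0.1443 0.    ]
scene chip_deck 0.57 [203. 279.] [0.7223 0.0703 0.022 ]
top chip_deck 0.55 [129. 284.] [0.7258 0.0741 0.022 ]
```

View pics/c12.png

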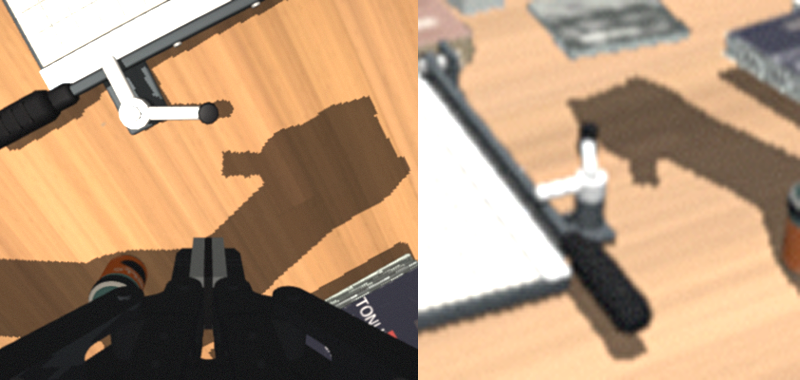

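The nose lies across the lowered arm: nose tip at about (108,60) and hub at (135,112) in the left half of the picture. The measured lever angle of −29.8° against the expected −29.5° means the latch is closed, and the hand is clear.

```bash
python3 -c "
from cell import arm
print(arm.job_done())"
```

```text
the job is handed in; nothing more can be done
None
```

The blade arm is fully down and the latch is closed over it. I handed the job in at about 25 s of the 48 s allowed, with the hand clear about 15 cm above. `arm.job_done()` gives no verdict.

- **Arm:** I pushed the grip down with closed fingertips to its hard stop. The force rose from 18 to 56 N over less than 1 mm, under the 80 N limit.
- **Latch:** I pushed the thumb lever round from the robot side until the resistance climbed to about 10 N. Afterwards the wrist camera put the lever at −29.8°, against about −29.5° expected for fully closed. The last picture shows the nose across the arm.
- **Bystanders:** the last camera readings of the pot and pencil match the start to within about 8 mm. The chip deck's readings differ by 10–20 mm from the start. Part of that comes from the different heights I assumed, and nothing touched it. I did not measure the marker again.

**What disagreed:**
- **Fingertip length:** the shut fingertips seemed to reach only about 4 mm past the TCP, not the stated 25 mm. Two cameras and the stop height agreed on this. The arm was therefore still about 0.03 rad up after my first push, and I needed a second one.
- **Possible rule breach:** the first push was centred on the grip. If the grasp point really lies 6 mm ahead of the TCP, it may have come within 4 mm of the grip top, which counts as taking the grip and would fail the run. I could not check this. The second push was 16 mm to the side to stay clear of that zone.
- **Scene camera:** its landmark readings were often about 1 cm off from the other two cameras. Some detections were plainly wrong, and I ignored those.

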